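# Balance a parcel with the tension lever

### The arm

A 6-joint arm with a two-finger parallel gripper is mounted at the origin on the work surface. World frame = base frame: x ahead of the robot, y to its left, z up, the work surface at z = 0. Lengths are in m, angles in degrees, forces in N, time in s.
With the tool pointing down it reaches from about 0.275 to 0.75 m from the base axis. Payload 10.2 kg.
Tool frame: the origin (TCP) lies between the finger pads; the fingertips stand robot.tips_ahead ahead of it and the grasp point (between the pads) lies 5 mm behind it (robot.tips_ahead is the distance from the TCP to the fingertips, in m); z points along the fingers, y is the line along which they close (so a half turn about z gives the same grasp; the last joint's range is limited). The gripper opens to 85 mm and grips with 20 to 120 N. Pads are 22 mm wide; open, the fingers measure 114 mm over their backs; the gripper's body (76 mm by 85 mm) begins 54 mm behind the grasp point. The pads swing forward as they close: fully open they stand 13 mm farther back than shut.
Start: joints at [58.19, 17.928, 85.812, -0, 76.261, -12.8], TCP at [0.171, 0.496, 0.245] pointing down, gripper open.
Joint ranges: [-168.41, 168.41], [-55.51, 124.54], [10.69, 146.95], [-70.63, 250.63], [1, 178], [-165.06, 165.06]. Speed limits (degrees/s): [136.94, 136.94, 172.46, 180, 180, 180].

### API

Orientations are given as a 3x3 rotation matrix whose columns are the frame's x, y, z axes.
In Python, from station import sense, grab_frame, camera_params, robot, finder gives the robot as it stands.
- The arm moves only by the shell command python3 -m jog 'ROWS'. ROWS is JSON, a list of rows, each a list of 3 entries, a list of its own where there are three numbers: the finger opening in m, from 0 to 0.0854, then the shift along the tool's x, y, z in m, then the turn, a rotation vector about the tool's x, y, z in rad. A call has 1 to 5 rows; each row is the pose to reach, as a shift and turn from the pose commanded when the call began, along the tool's axes at that moment; what a row does not reach only later rows make up. A row lasts 1/10 s, in which the tool goes at most 50 mm and 8.59 degrees, less where a joint would pass 70% of its speed; a pose out of reach is approached as far as the arm can. A call with a gripper value outside its range is refused whole. The fingers move at their own pace and stop on an object; the grip force is fixed at half the most. Time passes only in rows, so rows that repeat a pose let the fingers close. It gives the time, the measured TCP pose, the force, the opening and the grip force at its end, in the units of the state.
- sense(): the state, without advancing time (a new reading comes with each control period).
- grab_frame(name): name is "scene" or "top" or "wrist"; returns (picture, depth): 480x640x3 uint8, red, green, blue; 480x640 float32, m along the optical axis (not along the pixel's ray), 0 where there is no reading.
- camera_params(name): a dict with "K" (3x3 intrinsics, pixels), "T" (4x4, takes a point from camera to world coordinates). Camera axes: x right, y up, looking along -z (the intrinsics and any distortion apply to the point x, -y, -z); pixel columns grow to the right and rows downward; lengths in m; the calibration is good to about 2 mm. A picture is of the moment at which its call begins: read the wrist's pose just before it. camera_params takes no time and is no camera call; for the wrist camera it gives the pose at the moment of the call.
- robot.job_done(): hands the job in; it is judged then, once.
Trained networks look in the newest picture that a camera, given by its name, has taken for a name from the list of things; names that differ only in an ending like _2 or _b are one class to them, and where a whole thing is asked for, a point or a joint stands for the part that bears it (a point fixed in the world has none). Each returns a list of dicts, best first, with "p" (0 to 1); they miss things now and then, are a little off and sometimes report something else, mostly with a low value. They report only what shows in the picture. A call takes as long as a camera call.
- finder.recognise(camera, name): "box" ([left, top, width, height] in pixels, round what is visible of it).
- finder.spot_point(camera, name): "centre" ([column, row] in pixels: a listed point, or the origin of a listed thing).
The state is a dict: "clock": time; "qpos": joint angles; "joint_vel": joint speeds; "tau": joint torques, N m; "position": TCP position; "orientation": TCP orientation; "contact_force": force on the tool from outside, world axes, zero at the start; "ft_torque": the same for the moment, N m; "grip_width": opening from 0.0 (shut) to 1.0 (fully open); "grip_force": force on a finger pad.
Only numpy, scipy, OpenCV 4.12 (cv2) and the standard library are available. Lean on these libraries where they do the work, as an engineer would, in place of code of your own. Each camera call takes 0.05 s, during which the arm holds its last target. There are 200 camera calls.

### The job

A parcel is strapped to the pan of the top-heavy parcel balance and has sunk onto its rest. Working only the tension lever by its blue handle, bring the red pointer up to the orange mark and keep it there, within about a centimetre, for five seconds, without ever letting it swing over to the far stop; then let the beam gently down onto its rest again, return the lever to where it leaned at first and let go. Do not touch the beam, parcel or pointer with the robot, do not shift the orange mark, leave the other things on the desk alone and never let the beam swing fast or slam.

Things in the scene. Friction and masses are not known exactly. Their poses are not given: they have to be found in the camera images.
- balance: White and grey parcel balance, fixed to the desk; foot 250 x 220 mm, 500 mm wide bar under the beam. Origin: centre of the underside. x points from the lever side (near the robot) to the beam side, y along the beam to the parcel. Lever plate at x = -60 mm, its handle about x = -90 mm, beam and pointer at x = +60 mm; between them grey columns to 136 mm height and a white dial (x = 36 mm) to 310 mm.
- spindle (a point): Point on the horizontal spindle axis (along balance x, 120 mm above the desk; carries lever, beam and mark) in the plane of the handle's middle: balance frame -90, 0, 120 mm.
- lever (a joint): Winding of the tension spring, rad: 0 = slack, as at the start, where the free lever leans 0.8 rad from upright towards the parcel (+y). Growing values move the handle to -y and pull the parcel side up with 0.22 N m per rad. With lever tilt q from upright (negative towards +y) and p = tilt - 0.3: lever = q - p + 0.5. Let go, the lever springs back to 0.
- pointer_tip (a point): Centre of the red disc (32 mm across) at the pointer's end, 155 mm from the spindle axis, in the plane x = 60 mm of the balance.
- mark (a joint): Angle of the orange mark's arm, rad: 0 = upright, same sense as the pointer; the pointer is on the mark when tilt - 0.3 equals mark. Between -0.1 and 0.1; stiff, and stays put.
- mark_tip (a point): Centre of the orange disc (32 mm across) of the mark, 205 mm from the spindle axis, in the pointer's plane just above the red disc's path. Its y axis lies along the pointer's path.
- beam: Aluminium beam 440 mm long, white 115 mm pan at +y, red pointer upright in its middle. Origin: its middle, on the spindle. z along the pointer. Not to be touched. With p = tilt - 0.3, L = lever: J p'' = G p + K L - C p' + T; J = 0.0275 kg m2, K = 0.22, G = 0.32 N m/rad (J, G +-10 %), C = 0.008 N m s/rad, T = unknown constant, -0.17 to 0.01 N m.
- parcel: Brown cardboard parcel 100 x 100 x 54 mm strapped to the pan, its middle 190 mm from the spindle; nominally 0.26 kg, truly 0.21 to 0.31 (heavier makes T more negative). A dark steel counterweight stands at the beam's other end. Origin: centre of its underside.
- mug: Blue mug, 80 mm across, 95 mm tall, bystander. Origin: centre of its underside.
- tape_roll: Yellow roll of tape lying flat, 90 mm across, 45 mm high, bystander. Origin: centre of its underside.
- gift_box: Small cardboard box 110 x 80 x 60 mm, bystander. Origin: centre of its underside.
- glue: White glue bottle, 44 mm across, 120 mm tall, bystander. Origin: centre of its underside.
- stapler: Red and black stapler, 140 mm long, 42 mm high, bystander. Origin: centre of its underside.
- tilt (a joint): Tilt of beam and pointer about the spindle, rad: 0 = parcel side down on its rest (pointer leaning 0.3 rad to +y), 0.3 = beam level, pointer upright, 0.6 = far stop. Same sense as the lever, which turns freely on the same spindle and drives it only through a soft torsion spring. Top-heavy: it tips away from balance with a time constant of about 0.55 s while the lever is held still.
- handle (a point): Middle of the lever's blue crank handle: a freely turning cylinder 32 mm in diameter and 50 mm long, lying along balance x and sticking out from the lever's end towards the robot; its axis is 130 mm from the spindle axis. Grip it from above with the fingers closing along balance y, so that it turns between them as the lever swings. The lever's 8 mm plate begins 26 mm from this point in +x.

How it is judged (in metres and radians):
On the way:
1. the red pointer is kept on the orange mark (within 14 mm along its path) for five seconds (y of pointer_tip in the frame of mark_tip between -0.014 and 0.014 m), for 5 s.
At the end, for the whole second after the job is handed in: The beam is back on its rest and still (tilt joint below 0.04 rad, slower than 0.1 rad/s) and the lever is back where it leaned at first (lever joint within 0.15 rad of 0) (value of joint tilt below 0.04 rad and velocity of joint tilt between -0.1 and 0.1 rad/s and value of joint lever between -0.15 and 0.15 rad); the robot touches nothing.
It fails at once if the robot touches the beam, pointer, parcel or counterweight (contact force between any of the arm, the fingers and beam above 0.5 N).
It fails at once if the pointer swings over to its far stop (value of joint tilt above 0.57 rad).
It fails at once if the beam swings fast or slams (over 0.9 rad/s) (velocity of joint tilt above 0.9 rad/s or velocity of joint tilt below -0.9 rad/s).
It fails at once if the orange mark is shifted (distance of mark_tip from where it was at the start of the episode above 0.012 m).
It fails at once if another thing on the desk is pushed away (distance of any of mug, tape_roll, gift_box, glue, stapler from where it was at the start of the episode above 0.03 m).
It also fails if it takes over 61 s, if anything falls off the work surface, if the arm or the gripper's body presses on something with over 40 N, if the wrist force passes 120 N, or if a joint passes its speed limit or range.

## Working session

There is one attempt and no reset: what is moved stays moved. The work goes in short steps, Python scripts to look and compute and a shell command to move; the robot and the scene stay as the last step left them, time stands still between calls to the robot, and variables do not carry over. Pictures are saved under pics/ and viewed, at most 10 in all, crops included, and the job is handed in when it is done.

```bash
mkdir -p pics; ls; python3 - <<'E'
from station import *
import cv2,numpy as np
for n in ["scene","top","wrist"]:
    im,d=grab_frame(n); cv2.imwrite(f"pics/{n}0.png",im[:,:,::-1]); np.save(f"pics/{n}0.npy",d)
    c=camera_params(n); print(n,np.round(c["K"],1).tolist(),np.round(c["T"],3).tolist(),{k:v for k,v in c.items() if k not in "KT"})
    if n!="wrist":
        for t in ["balance","spindle","handle","pointer_tip","mark_tip","beam"]:
            print(t,[(np.round(r["centre"],1).tolist(),round(r["p"],2)) for r in finder.spot_point(n,t)[:2]])
s=sense(); print({k:np.round(v,3).tolist() for k,v in s.items()}, robot.tips_ahead)
E
```

```text
pics
scene [[477.2, 0.0, 319.4], [0.0, 477.2, 235.5], [0.0, 0.0, 1.0]] [[0.798, -0.489, 0.352, 1.013], [0.603, 0.649, -0.464, -0.723], [-0.002, 0.583, 0.813, 1.424], [0.0, 0.0, 0.0, 1.0]] {}
balance [([339.5, 291.7], 0.69)]
spindle [([315.5, 263.5], 0.96)]
handle [([325.6, 228.8], 0.86)]
pointer_tip [([327.6, 225.9], 0.71), ([367.9, 248.1], 0.59)]
mark_tip [([366.6, 238.8], 0.48)]
beam [([357.7, 278.9], 0.78)]
top [[469.7, 0.0, 316.7], [0.0, 469.7, 238.1], [0.0, 0.0, 1.0]] [[-0.019, 0.981, -0.194, 0.2], [-1.0, -0.023, -0.02, -0.023], [-0.024, 0.193, 0.981, 1.603], [0.0, 0.0, 0.0, 1.0]] {}
balance [([336.3, 213.6], 0.92), ([398.8, 298.1], 0.25)]
spindle [([345.0, 227.7], 0.61)]
handle [([317.4, 232.2], 0.71)]
pointer_tip [([318.2, 175.3], 0.61)]
mark_tip [([327.2, 171.0], 0.49)]
beam [([330.4, 185.4], 0.89)]
wrist [[351.4, 0.0, 315.4], [0.0, 351.4, 237.4], [0.0, 0.0, 1.0]] [[0.327, -0.908, -0.262, 0.105], [0.945, 0.314, 0.091, 0.52], [-0.0, -0.277, 0.961, 0.372], [0.0, 0.0, 0.0, 1.0]] {}
{'clock': 0.75, 'qpos': [58.191, 17.926, 85.809, 0.002, 76.26, -12.799], 'joint_vel': [-0.009, -0.029, 0.113, 0.096, 0.083, 0.055], 'tau': [0.002, -41.214, -25.988, -0.0, 0.001, 0.0], 'position': [0.171, 0.496, 0.245], 'orientation': [[-0.945, 0.326, 0.0], [0.326, 0.945, 0.0], [0.0, 0.0, -1.0]], 'contact_force': [0.607, -0.218, 0.056], 'ft_torque': [-0.011, 0.034, 0.014], 'grip_force': 0.0, 'grip_width': 1.003} 0.014
```

View pics/scene0.png

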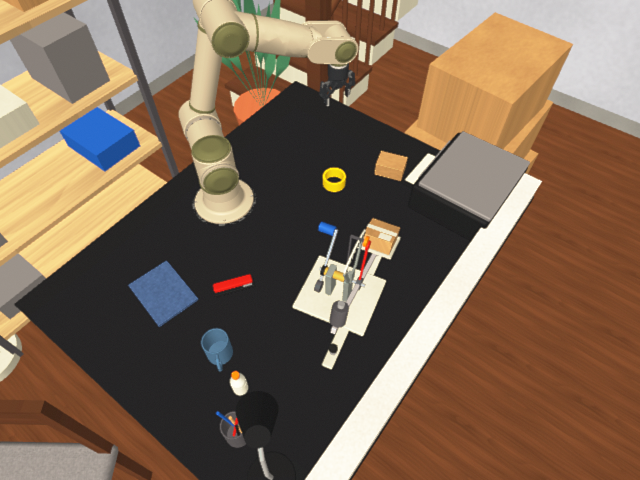

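View pics/top0.png

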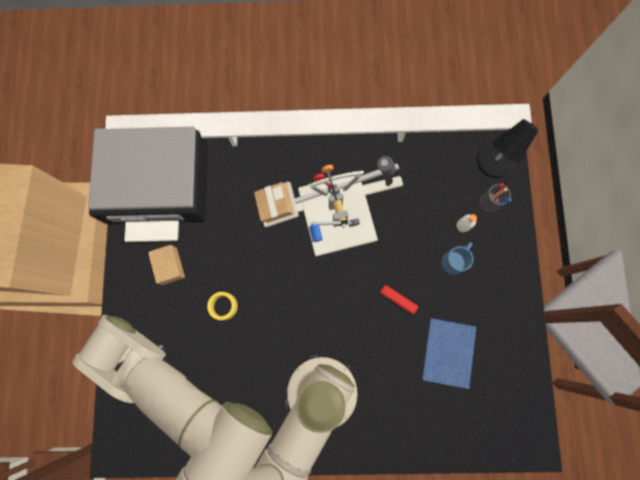

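```bash
python3 - <<'E'
import cv2,numpy as np
a=cv2.imread("pics/scene0.png")[205:325,285:415]; b=cv2.imread("pics/top0.png")[145:265,250:410]
a=cv2.resize(a,None,fx=4,fy=4,interpolation=0); b=cv2.resize(b,None,fx=3,fy=3,interpolation=0)
cv2.imwrite("pics/ca.png",a); cv2.imwrite("pics/cb.png",b)
for n in ["scene","top"]:
    im=cv2.imread(f"pics/{n}0.png"); h=cv2.cvtColor(im,cv2.COLOR_BGR2HSV)
    for nm,lo,hi in [("blue",(100,150,60),(125,255,255)),("red",(0,180,80),(6,255,255)),("orange",(7,200,150),(18,255,255))]:
        m=cv2.inRange(h,lo,hi)
        if nm=="red": m|=cv2.inRange(h,(174,180,80),(180,255,255))
        k,l,st,c=cv2.connectedComponentsWithStats(m)
        print(n,nm,[(st[i].tolist(),c[i].round(1).tolist()) for i in range(1,k) if st[i,4]>8 and 280<c[i][0]<420 and 140<c[i][1]<300])
E
```

```text
scene blue [([318, 222, 19, 14, 166], [326.2, 228.1])]
scene red [([359, 241, 12, 39, 98], [364.1, 259.0])]
scene orange [([363, 236, 6, 11, 30], [366.1, 241.5])]
top blue [([311, 226, 10, 15, 105], [315.5, 232.7])]
top red [([314, 174, 10, 6, 35], [318.4, 176.5]), ([382, 286, 35, 27, 271], [398.9, 298.9])]
top orange []
```

View pics/ca.png

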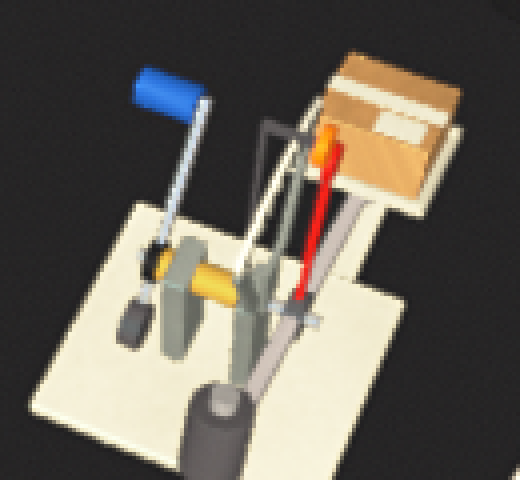

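View pics/cb.png

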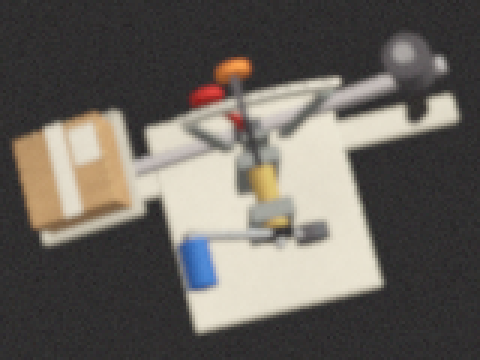

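```bash
cat > geo.py <<'E'
import numpy as np, cv2, json
from station import camera_params
CAM={n:camera_params(n) for n in ["scene","top"]}
def proj(n,P):
    c=CAM[n]; X=np.linalg.inv(c["T"])@np.append(P,1.); x=np.array([X[0],-X[1],-X[2]]); u=c["K"]@x
    return u[:2]/u[2]
def bal(b,P):
    c,s=np.cos(b[2]),np.sin(b[2]); return np.array([b[0]+c*P[0]-s*P[1],b[1]+s*P[0]+c*P[1],P[2]])
def rad(x,r,a): return np.array([x,-r*np.sin(a),.12+r*np.cos(a)])   # angle a from upright, + towards -y
def blobs(im,nm,win):
    h=cv2.cvtColor(im,cv2.COLOR_RGB2HSV)
    R={"blue":[((100,150,60),(125,255,255))],"red":[((0,170,80),(6,255,255)),((174,170,80),(180,255,255))],"orange":[((8,190,150),(16,255,255))]}[nm]
    m=sum(cv2.inRange(h,*r) for r in R); o=np.zeros_like(m); a,b,c,d=win; o[b:d,a:c]=m[b:d,a:c]
    k,l,st,c=cv2.connectedComponentsWithStats(o)
    return [(st[i].tolist(),c[i]) for i in sorted(range(1,k),key=lambda i:-st[i,4]) if st[i,4]>5]
E
python3 - <<'E'
from geo import *
from scipy.optimize import least_squares
im=cv2.imread("pics/top0.png")[:,:,::-1]; 
print(blobs(im,"orange",(295,150,345,190)),blobs(im,"red",(295,150,345,190)))
org=blobs(im,"orange",(295,150,345,190))
obs=[("scene",lambda v:rad(-.09,.13,-.8),(326.2,228.1)),("top",lambda v:rad(-.09,.13,-.8),(315.5,232.7)),
("top",lambda v:rad(.06,.155,-.3),(318.4,176.5)),("top",lambda v:np.array([-.125,.11,v[4]]),(315,256)),
("top",lambda v:np.array([-.125,-.11,v[4]]),(377.7,240)),("top",lambda v:np.array([.125,.11,v[4]]),(299,187.3)),
("scene",lambda v:rad(.06,.205,v[3]),(366.1,240.)),("top",lambda v:rad(.06,.205,v[3]),org[0][1] if org else (328,168.5))]
f=lambda v:np.concatenate([proj(n,bal(v,P(v)))-u for n,P,u in obs])
r=least_squares(f,[.55,0,-.2,0,.02]); print(r.x.round(4)); print(f(r.x).reshape(-1,2).round(1).tolist())
# independent height of handle from two views
g=least_squares(lambda X:np.concatenate([proj(obs[0][0],X)-obs[0][2],proj("top",X)-obs[1][2]]),[.5,0,.2]); print("handle tri",g.x.round(4),g.fun.round(2))
print("handle model",bal(r.x,rad(-.09,.13,-.8)).round(4), "spindle",bal(r.x,[-.09,0,.12]).round(4))
E
```

```text
[] [([314, 174, 10, 6, 46], array([318.36956522, 176.2173913 ]))]
[ 0.5986 -0.0647  0.2217 -0.0998  0.0148]
[[0.9, 0.4], [0.5, 0.3], [0.6, 0.8], [0.1, -0.5], [-0.4, 0.2], [-0.7, 0.2], [-0.2, 1.1], [-0.8, 0.4]]
handle tri [0.4893 0.0064 0.2127] [ 0.66 -0.16  0.49  0.43]
handle model [0.4903 0.0064 0.2106] spindle [ 0.5108 -0.0845  0.12  ]
```

```bash
cat > to.py <<'E'
import sys,numpy as np
from scipy.spatial.transform import Rotation as Ro
from station import sense
def to(P,yaw=.2217):
    s=sense(); R=np.array(s["orientation"]); p=np.array(s["position"])
    c,n=np.cos(yaw),np.sin(yaw); D=np.array([[-c,-n,0],[-n,c,0],[0,0,-1]]).T
    D=np.array([[-c,-n,0],[-n,c,0],[0,0,-1.]]).copy()
    return R.T@(np.array(P)-p), Ro.from_matrix(R.T@D).as_rotvec(), s
if __name__=="__main__":
    d,r,s=to([float(a) for a in sys.argv[1:4]]); print("shift",d.round(4).tolist(),"turn",r.round(4).tolist(),"clock",round(s["clock"],2),np.round(s["position"],4).tolist(),"F",np.round(s["contact_force"],1).tolist(),s["grip_width"],s["grip_force"])
E
python3 to.py .487 .006 .3
python3 -m jog '[[0.085,[-0.458,-0.36,-0.055],[0,0,-0.55]],[0.085,[-0.458,-0.36,-0.055],[0,0,-0.55]],[0.085,[-0.458,-0.36,-0.055],[0,0,-0.55]],[0.085,[-0.458,-0.36,-0.055],[0,0,-0.55]],[0.085,[-0.458,-0.36,-0.055],[0,0,-0.55]]]'
python3 to.py .487 .006 .3
```

```text
shift [-0.4585, -0.3607, -0.0547] turn [0.0001, 0.0, -0.5535] clock 0.75 [0.171, 0.4964, 0.2453] F [0.6, -0.2, 0.1] 1.0029893168268962 0.0
clock: 1.25
position: [0.2932, 0.3084, 0.2668]
orientation: [[-0.975, -0.221, 0.0], [-0.221, 0.975, 0.0], [-0.0, 0.0, -1.0]]
contact_force: [0.6, 0.7, -0.8]
grip_width: 0.996
grip_force: 0.0
shift [-0.1221, -0.3378, -0.0332] turn [0.0003, 0.0004, 0.0015] clock 1.25 [0.2932, 0.3084, 0.2668] F [0.6, 0.7, -0.8] 0.995686350487965 0.0
```

```bash
python3 -m jog '[[0.085,[-0.11,-0.317,-0.03],[0,0,0]],[0.085,[-0.11,-0.317,-0.03],[0,0,0]],[0.085,[-0.11,-0.317,-0.03],[0,0,0]],[0.085,[-0.11,-0.317,-0.03],[0,0,0]],[0.085,[-0.11,-0.317,-0.03],[0,0,0]]]' >/dev/null
python3 -m jog '[[0.085,[-0.02,-0.075,-0.008],[0,0,0]],[0.085,[-0.02,-0.075,-0.008],[0,0,0]],[0.085,[-0.02,-0.075,-0.008],[0,0,0]],[0.085,[-0.02,-0.075,-0.008],[0,0,0]]]' >/dev/null
python3 to.py .487 .006 .3; python3 - <<'E'
from station import *
from geo import *
from to import to
for n in ["top","scene","wrist"]:
    im,d=grab_frame(n); cv2.imwrite(f"pics/{n}1.png",im[:,:,::-1])
    if n!="wrist": print(n,blobs(im,"blue",(290,190,360,260)),blobs(im,"red",(290,150,380,290)))
    else:
        c=camera_params(n); h=blobs(im,"blue",(0,0,640,480))[:1]; print(h)
        X=np.linalg.inv(c["T"])@np.append(bal((.5986,-.0647,.2217),rad(-.09,.13,-.8)),1); u=c["K"]@np.array([X[0],-X[1],-X[2]]); print("pred handle",u[:2]/u[2])
E
```

```text
shift [-0.0224, -0.0281, -0.0034] turn [0.0004, -0.0003, -0.0045] clock 2.15 [0.4591, 0.0286, 0.2967] F [0.9, 1.0, -0.0] 0.9943367447834751 0.0
top [] [([313, 174, 11, 6, 46], array([318.15217391, 176.41304348]))]
scene [([318, 222, 19, 14, 166], array([326.19277108, 228.12048193]))] [([359, 241, 12, 39, 105], array([364.14285714, 258.9047619 ]))]
[([248, 314, 7, 13, 27], array([250.59259259, 320.18518519]))]
pred handle [270.09017439 286.98180383]
```

View pics/wrist1.png

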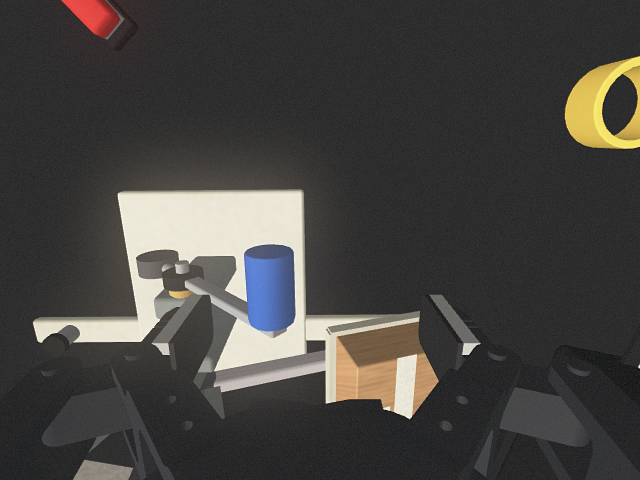

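View pics/top1.png

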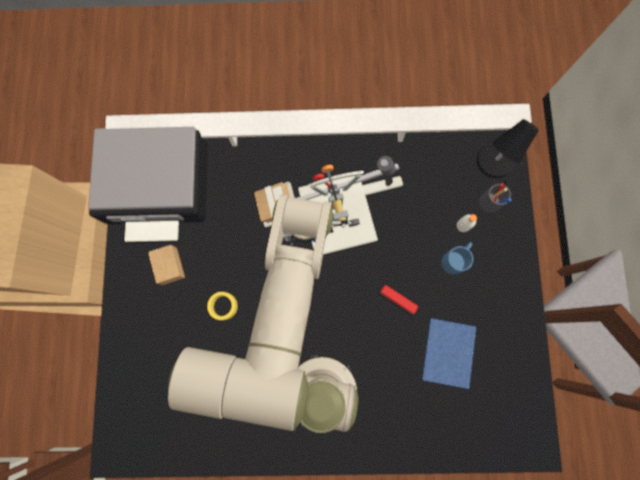

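```bash
python3 to.py .486 .0055 .3
```

```text
shift [-0.0213, -0.0295, -0.0031] turn [0.0001, 0.0, -0.0021] clock 2.3 [0.4588, 0.0296, 0.2969] F [-0.4, 0.7, -0.5] 0.9965744784653299 0.0
```

```bash
python3 -m jog '[[0.085,[-0.021,-0.0295,-0.003],[0,0,-0.002]],[0.085,[-0.021,-0.0295,-0.003],[0,0,-0.002]],[0.085,[-0.021,-0.0295,0.03],[0,0,-0.002]],[0.085,[-0.021,-0.0295,0.06],[0,0,-0.002]],[0.085,[-0.021,-0.0295,0.09],[0,0,-0.002]]]' >/dev/null
python3 -m jog '[[0.085,[0,0,0],[0,0,0]],[0.085,[0,0,0],[0,0,0]]]' > /dev/null
python3 to.py .486 .0055 .2065; python3 - <<'E'
from station import *
from geo import *
for n in ["top","scene"]:
    im,d=grab_frame(n); cv2.imwrite(f"pics/{n}2.png",im[:,:,::-1])
    print(n,blobs(im,"blue",(290,190,360,260)),blobs(im,"red",(290,150,380,290)))
a=cv2.imread("pics/top2.png")[145:265,250:410]; b=cv2.imread("pics/scene2.png")[195:315,280:440]
cv2.imwrite("pics/c2.png",np.hstack([cv2.resize(i,None,fx=2.5,fy=2.5,interpolation=0) for i in (a,b)]))
h=cv2.cvtColor(a,cv2.COLOR_BGR2HSV); print(h[18:32:3,66:88:2].tolist())
E
```

```text
shift [0.0, 0.0005, 0.0013] turn [-0.0002, 0.0005, -0.0006] clock 3.0 [0.4861, 0.005, 0.2078] F [-0.1, -0.6, 0.9] 0.9923668049531249 0.0
top [] [([313, 174, 11, 6, 47], array([318.29787234, 176.31914894]))]
scene [([324, 224, 13, 12, 92], array([329.55434783, 229.47826087])), ([322, 222, 4, 3, 10], array([323.5, 223. ]))] [([359, 241, 12, 39, 104], array([364.125     , 259.02884615]))]
[[[0, 5, 51], [165, 10, 51], [15, 10, 52], [140, 16, 47], [45, 12, 44], [8, 21, 48], [7, 58, 57], [6, 60, 68], [169, 39, 52], [170, 15, 51], [0, 10, 49]], [[20, 15, 50], [45, 22, 46], [105, 10, 52], [5, 105, 80], [12, 174, 170], [13, 173, 221], [14, 168, 251], [15, 168, 254], [13, 170, 209], [9, 79, 68], [90, 6, 45]], [[30, 15, 51], [110, 15, 50], [9, 32, 56], [12, 181, 159], [12, 184, 188], [12, 175, 185], [11, 157, 169], [12, 183, 169], [11, 177, 154], [12, 62, 62], [135, 10, 49]], [[165, 11, 47], [0, 42, 55], [2, 70, 66], [9, 135, 104], [10, 163, 127], [10, 96, 111], [176, 19, 108], [3, 29, 78], [75, 10, 51], [0, 5, 53], [160, 17, 44]], [[1, 182, 167], [1, 184, 211], [1, 185, 225], [1, 184, 215], [1, 139, 110], [0, 14, 56], [168, 13, 101], [0, 9, 86], [17, 21, 85], [18, 26, 126], [21, 27, 159]]]
```

View pics/c2.png

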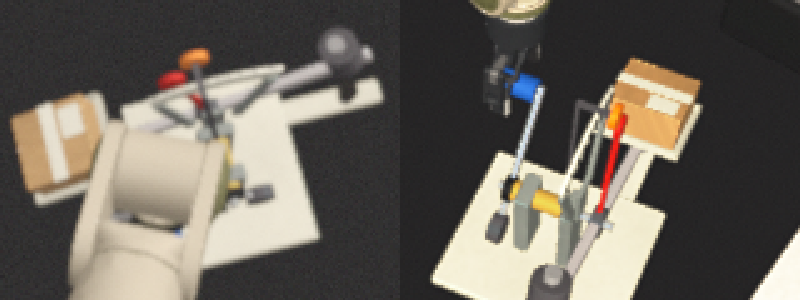

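```bash
python3 -m jog '[[0.02,[0,0,0],[0,0,0]],[0.02,[0,0,0],[0,0,0]],[0.02,[0,0,0],[0,0,0]],[0.02,[0,0,0],[0,0,0]],[0.02,[0,0,0],[0,0,0]]]' 
python3 -m jog '[[0.02,[0,0,0],[0,0,0]],[0.02,[0,0,0],[0,0,0]]]' >/dev/null
cat > m.py <<'E'
# usage: m.py dy dz [mode]  (tool shift of the last row just executed)
import sys,json,os,numpy as np
from geo import *
from station import sense,grab_frame
from scipy.optimize import least_squares
B=(.5986,-.0647,.2217); SP={n:None for n in CAM}
L=json.load(open("led.json")) if os.path.exists("led.json") else None
def tcp():
    s=sense(); P=np.array(s["position"]); d=P-np.array([B[0],B[1],0]); c,n=np.cos(B[2]),np.sin(B[2])
    return s["clock"],-n*d[0]+c*d[1],P[2],s
t,y,z,s=tcp()
if L is None:
    L=dict(ys=y-.13*np.sin(.8),zs=z-.13*np.cos(.8),cy=y,cz=z,q=[],p=[],off=None)
L["cy"]+=float(sys.argv[1]); L["cz"]-=float(sys.argv[2])
qf=lambda y,z:float(np.arctan2(-(y-L["ys"]),z-L["zs"]))
L["q"].append([t,qf(y,z)])
raw=[]
tops,_=grab_frame("top"); t2,y2,z2,_=tcp(); L["q"].append([t2,qf(y2,z2)])
sc,_=grab_frame("scene"); t3,y3,z3,_=tcp(); L["q"].append([t3,qf(y3,z3)])
def inv(f,u):   # p from a scalar feature
    g=np.linspace(-.45,.45,181); v=np.array([f(a) for a in g]); return float(np.interp(u,*(v,g) if v[-1]>v[0] else (v[::-1],g[::-1])))
rb=blobs(tops,"red",(295,150,350,185)); ob=blobs(tops,"orange",(300,150,350,185))
pt=inv(lambda a:proj("top",bal(B,rad(.06,.155,a)))[0],rb[0][1][0]) if rb else None
s0=proj("scene",bal(B,[.06,0,.12]))
rs=blobs(sc,"red",(325,215,400,278)); ps=None
if rs:
    c=rs[0][1]; ang=lambda d:np.arctan2(d[0],-d[1]); ps=inv(lambda a:ang(proj("scene",bal(B,rad(.06,.1,a)))-s0),ang(c-s0))
if L["off"] is None: L["off"]=[-.3-pt,-.3-ps]; mk=inv(lambda a:proj("top",bal(B,rad(.06,.205,a)))[0],ob[0][1][0]) if ob else None; print("off",L["off"],"mark",mk); L["mark"]=mk
for tt,pp,o,w in ((t,pt,L["off"][0],1),(t2,ps,L["off"][1],.6)):
    if pp is not None: L["p"].append([tt,pp+o,w])
json.dump(L,open("led.json","w"))
fmt=lambda v:"None" if v is None else f"{v:.3f}"
print(f"t={t3:.2f} q={L['q'][-1][1]:.3f} qcmd={qf(L['cy'],L['cz']):.3f} p_top={fmt(pt and pt+L['off'][0])} p_scene={fmt(ps and ps+L['off'][1])} F={np.round(s['contact_force'],1).tolist()} grip={s['grip_width']:.3f}/{s['grip_force']:.0f} redpx={rb[0][0] if rb else 0}")
P=[pp for tt,pp,w in L["p"] if tt>t-.01]
if "stop" in sys.argv and max(P)>-.265: sys.exit(1)
E
sed -i 's/((8,190,150),(16,255,255))/((8,140,115),(18,255,255))/' geo.py
python3 m.py 0 0; python3 m.py 0 0
```

```text
clock: 3.6
position: [0.486, 0.0046, 0.2069]
orientation: [[-0.976, -0.219, -0.0], [-0.219, 0.976, 0.0], [0.0, 0.0, -1.0]]
contact_force: [-1.4, 0.9, 1.3]
grip_width: 0.354
grip_force: 59.1
off [0.014488689638038232, -0.03433236569162551] mark -0.10034386827555551
t=3.90 q=-0.800 qcmd=-0.800 p_top=-0.300 p_scene=-0.300 F=[-1.2, 1.1, 1.8] grip=0.355/59 redpx=[313, 174, 11, 6, 46]
t=4.00 q=-0.800 qcmd=-0.800 p_top=-0.303 p_scene=-0.302 F=[-2.9, 2.4, 1.9] grip=0.354/59 redpx=[313, 174, 11, 6, 46]
```

```bash
python3 -m jog '[[0.02,[0,-0.0086,-0.008],[0,0,0]],[0.02,[0,-0.0172,-0.0149],[0,0,0]],[0.02,[0,-0.027,-0.0211],[0,0,0]],[0.02,[0,-0.0367,-0.0265],[0,0,0]],[0.02,[0,-0.0367,-0.0265],[0,0,0]]]' >/dev/null && python3 m.py -.0367 -.0265 stop &&
python3 -m jog '[[0.02,[0,-0.0036,-0.0016],[0,0,0]],[0.02,[0,-0.0071,-0.0032],[0,0,0]]]' >/dev/null && python3 m.py -.0071 -.0032 stop &&
python3 -m jog '[[0.02,[0,-0.0036,-0.0014],[0,0,0]],[0.02,[0,-0.0073,-0.0027],[0,0,0]]]' >/dev/null && python3 m.py -.0073 -.0027 stop &&
python3 -m jog '[[0.02,[0,-0.0037,-0.0011],[0,0,0]],[0.02,[0,-0.0075,-0.0023],[0,0,0]]]' >/dev/null && python3 m.py -.0075 -.0023 stop &&
python3 -m jog '[[0.02,[0,-0.0038,-0.001],[0,0,0]],[0.02,[0,-0.0076,-0.0019],[0,0,0]]]' >/dev/null && python3 m.py -.0076 -.0019 stop
```

```text
t=4.60 q=-0.447 qcmd=-0.450 p_top=-0.299 p_scene=-0.300 F=[-5.8, 2.4, 5.1] grip=0.354/59 redpx=[314, 174, 10, 6, 44]
t=4.90 q=-0.387 qcmd=-0.390 p_top=-0.299 p_scene=-0.299 F=[-4.1, 1.2, 4.9] grip=0.356/59 redpx=[314, 174, 10, 6, 45]
t=5.20 q=-0.325 qcmd=-0.330 p_top=-0.298 p_scene=-0.300 F=[-4.5, 2.3, 4.4] grip=0.357/59 redpx=[314, 174, 10, 6, 42]
t=5.50 q=-0.264 qcmd=-0.270 p_top=-0.297 p_scene=-0.297 F=[-4.2, 2.4, 4.8] grip=0.358/59 redpx=[314, 174, 10, 6, 46]
t=5.80 q=-0.204 qcmd=-0.210 p_top=-0.300 p_scene=-0.298 F=[-4.0, 1.6, 5.0] grip=0.354/59 redpx=[314, 174, 10, 6, 43]
```

```bash
cat >> m.py <<'E'
if "plan" in sys.argv:
    tgt=float(sys.argv[sys.argv.index("plan")+1]); K,C=.22,.008
    q=np.array(L["q"]); W=1.3; ta=max(t-W,q[0,0]); D=np.array([d for d in L["p"] if d[0]>=ta-1e-6]); ta=D[0,0]
    if "T" not in L: L["T"]=None; L["G"]=.32
    def sim(p,v,t0,t1,qfun,T,G,dt=.01,out=None,J=.0275):
        n=max(1,round((t1-t0)/dt)); h=(t1-t0)/n; ts=[t0];ps=[p];vs=[v]
        for i in range(n):
            a=((G-K)*p+K*(qfun(t0+(i+.5)*h)+.5)-C*v+T)/J; v+=a*h; p+=v*h
            if p<-.3: p=-.3; v=max(v,0)
            ts.append(t0+(i+1)*h);ps.append(p);vs.append(v)
        return np.array(ts),np.array(ps),np.array(vs)
    qi=lambda x:np.interp(x,q[:,0],q[:,1]); t9=q[-1,0]
    Tp,sT=(-.08,.06) if L["T"] is None else (L["T"],.006)
    def res(x):
        ts,ps,vs=sim(x[0],x[1],ta,t9,qi,x[2],x[3])
        return np.concatenate([(np.interp(D[:,0],ts,ps)-D[:,1])*D[:,2]/.005,[(x[2]-Tp)/sT,(x[3]-.32)/.02,x[1]/.6]])
    best=min((least_squares(res,[D[0,1],0,T0,L["G"]],diff_step=1e-4) for T0 in (Tp,Tp-.02,Tp+.02)),key=lambda r:r.cost)
    x=best.x; ts,ps,vs=sim(x[0],x[1],ta,t9,qi,x[2],x[3]); L["T"],L["G"]=x[2],x[3]; json.dump(L,open("led.json","w"))
    T,G=x[2],x[3]; p0,v0=ps[-1],vs[-1]; qc=qf(L["cy"],L["cz"]); qe=lambda p:-.5-(T+(G-K)*p)/K
    N=6
    def qplan(u):
        k=[t9];f=[qc]
        for i,a in enumerate(u): k+=[t9+.3*i+.23,t9+.3*i+.3]; f+=[a,a]
        return lambda z:np.interp(z,k,f)
    tau=.5 if "slow" not in sys.argv else 1.0
    def cost(u):
        a,b,c=sim(p0,v0,t9,t9+.3*N,qplan(u),T,G,dt=.02); ref=tgt+(p0-tgt)*np.exp(-(a-t9)/tau)
        return np.concatenate([(b-ref)/.02,c/.3,np.diff(np.append(qc,u))/.08,[(b[-1]+c[-1]/1.9-tgt)/.003]])
    u=least_squares(cost,np.full(N,qe(tgt)),bounds=(-.85,.9)).x
    print(f"  est p={p0:.3f} v={v0:.3f} T={T:.4f} G={G:.3f} fitcost={best.cost:.1f} qeq(tgt)={qe(tgt):.3f}"); print("  resid",(np.interp(D[:,0],ts,ps)-D[:,1]).round(3).tolist()[-6:])
    a,b,c=sim(p0,v0,t9,t9+.6,qplan(u),T,G); print(f"  plan q1={u[0]:.3f} q2={u[1]:.3f}; then p={np.interp(t9+.3,a,b):.3f},{b[-1]:.3f} v={np.interp(t9+.3,a,c):.3f},{c[-1]:.3f} vmax={abs(c).max():.2f}")
    cy,cz=L["cy"],L["cz"]; pq=qc
    for i in (0,1):
        F=lambda a:[round(float(L["ys"]-.13*np.sin(a)-cy),4),round(float(-(L["zs"]+.13*np.cos(a)-cz)),4)]
        m_=F((pq+u[i])/2); e=F(u[i]); print("  rows",m_,e); cy+=e[0]; cz-=e[1]; pq=u[i]
E
python3 -m jog '[[0.02,[0,-0.0039,-0.0007],[0,0,0]],[0.02,[0,-0.0077,-0.0014],[0,0,0]]]' >/dev/null && python3 m.py -.0077 -.0014 stop &&
python3 -m jog '[[0.02,[0,-0.0039,-0.0005],[0,0,0]],[0.02,[0,-0.0077,-0.0009],[0,0,0]]]' >/dev/null && python3 m.py -.0077 -.0009 stop &&
python3 -m jog '[[0.02,[0,-0.0039,-0.0003],[0,0,0]],[0.02,[0,-0.0078,-0.0005],[0,0,0]]]' >/dev/null && python3 m.py -.0078 -.0005 stop &&
python3 -m jog '[[0.02,[0,-0.0039,0],[0,0,0]],[0.02,[0,-0.0078,0],[0,0,0]]]' >/dev/null && python3 m.py -.0078 0 stop &&
python3 -m jog '[[0.02,[0,-0.0039,0.0002],[0,0,0]],[0.02,[0,-0.0078,0.0005],[0,0,0]]]' >/dev/null && python3 m.py -.0078 .0005 stop &&
python3 -m jog '[[0.02,[0,-0.0039,0.0005],[0,0,0]],[0.02,[0,-0.0078,0.0009],[0,0,0]]]' >/dev/null && python3 m.py -.0078 .0009 stop &&
python3 -m jog '[[0.02,[0,-0.0038,0.0007],[0,0,0]],[0.02,[0,-0.0077,0.0014],[0,0,0]]]' >/dev/null && python3 m.py -.0077 .0014 stop
```

```text
t=6.10 q=-0.143 qcmd=-0.149 p_top=-0.298 p_scene=-0.295 F=[-3.8, -0.3, 4.8] grip=0.349/59 redpx=[314, 174, 10, 6, 46]
t=6.40 q=-0.083 qcmd=-0.090 p_top=-0.296 p_scene=-0.298 F=[-3.0, 1.4, 4.2] grip=0.355/59 redpx=[314, 174, 10, 6, 42]
t=6.70 q=-0.023 qcmd=-0.030 p_top=-0.298 p_scene=-0.298 F=[-2.8, 0.7, 4.9] grip=0.355/59 redpx=[314, 174, 10, 6, 46]
t=7.00 q=0.035 qcmd=0.030 p_top=-0.297 p_scene=-0.298 F=[-2.1, 1.5, 5.0] grip=0.355/59 redpx=[314, 174, 10, 6, 43]
t=7.30 q=0.095 qcmd=0.090 p_top=-0.299 p_scene=-0.295 F=[-2.2, 0.9, 4.5] grip=0.358/59 redpx=[314, 174, 10, 6, 44]
t=7.60 q=0.156 qcmd=0.151 p_top=-0.297 p_scene=-0.297 F=[-1.4, 0.0, 4.3] grip=0.356/59 redpx=[314, 174, 10, 6, 43]
t=7.90 q=0.216 qcmd=0.211 p_top=-0.293 p_scene=-0.294 F=[-0.4, 1.0, 2.7] grip=0.352/59 redpx=[314, 174, 11, 6, 46]
```

```bash
python3 -m jog '[[0.02,[0,0,0],[0,0,0]],[0.02,[0,0,0],[0,0,0]]]' >/dev/null && python3 m.py 0 0 stop plan -0.093
```

```text
t=8.20 q=0.211 qcmd=0.211 p_top=-0.297 p_scene=-0.297 F=[-0.9, 0.4, 3.1] grip=0.351/59 redpx=[314, 174, 10, 6, 43]
  est p=-0.295 v=0.023 T=-0.1251 G=0.321 fitcost=2.1 qeq(tgt)=0.112
  resid [-0.003, -0.003, -0.007, -0.006, -0.0, 0.001]
  plan q1=0.388 q2=-0.008; then p=-0.257,-0.155 v=0.302,0.225 vmax=0.39
  rows [-0.0111, 0.003] [-0.022, 0.0069]
  rows [0.0247, -0.0074] [0.0503, -0.0097]
```

```bash
python3 - <<'E'
import json; L=json.load(open("led.json")); L["T"]=None; json.dump(L,open("led.json","w"))
E
python3 -m jog '[[0.02,[0,-0.0032,0.0007],[0,0,0]],[0.02,[0,-0.0063,0.0015],[0,0,0]]]' >/dev/null && python3 m.py -.0063 .0015 stop &&
python3 -m jog '[[0.02,[0,-0.0032,0.0009],[0,0,0]],[0.02,[0,-0.0062,0.0018],[0,0,0]]]' >/dev/null && python3 m.py -.0062 .0018 stop &&
python3 -m jog '[[0.02,[0,-0.0031,0.0011],[0,0,0]],[0.02,[0,-0.0061,0.0021],[0,0,0]]]' >/dev/null && python3 m.py -.0061 .0021 stop plan -0.093
```

```text
t=8.50 q=0.265 qcmd=0.261 p_top=-0.300 p_scene=-0.295 F=[0.4, 1.8, 2.8] grip=0.356/59 redpx=[314, 174, 10, 6, 45]
t=8.80 q=0.315 qcmd=0.310 p_top=-0.279 p_scene=-0.266 F=[0.9, 1.6, 1.4] grip=0.356/59 redpx=[315, 173, 10, 7, 44]
t=9.10 q=0.364 qcmd=0.360 p_top=-0.219 p_scene=-0.177 F=[1.3, 2.1, 1.9] grip=0.355/59 redpx=[318, 172, 9, 7, 40]
```

```bash
python3 - <<'E'
src=open("m.py").read()
i=src.index("t,y,z,s=tcp()"); j=src.index('if "plan" in sys.argv:')
pre,mid,post=src[:i],src[i:j],src[j:]
open("replan.py","w").write(pre+'qf=lambda y,z:float(np.arctan2(-(y-L["ys"]),z-L["zs"]))\nt=L["q"][-3][0]\n'+post)
open("m.py","w").write(src.replace('if "stop" in sys.argv and max(P)>-.265: sys.exit(1)\n',''))
E
python3 replan.py plan -0.093
```

```text
est p=-0.164 v=0.526 T=-0.1306 G=0.320 fitcost=4.7 qeq(tgt)=0.136
  resid [0.002, -0.003, -0.005, -0.011, 0.009, -0.012]
  plan q1=-0.339 q2=0.329; then p=-0.046,-0.109 v=-0.006,-0.120 vmax=0.57
  rows [0.0445, -0.0082] [0.0891, -0.0008]
  rows [-0.0426, -0.0074] [-0.0852, -0.0005]
```

```bash
python3 -m jog '[[0.02,[0,0.0387,-0.0081],[0,0,0]],[0.02,[0,0.078,-0.0043],[0,0,0]]]' >/dev/null; python3 m.py .078 -.0043 plan -0.093
```

```text
t=9.40 q=-0.274 qcmd=-0.250 p_top=-0.016 p_scene=-0.079 F=[9.8, 0.6, -7.8] grip=0.356/60 redpx=[331, 170, 4, 5, 17]
  est p=-0.019 v=0.101 T=-0.1289 G=0.323 fitcost=39.8 qeq(tgt)=0.130
  resid [-0.003, -0.008, 0.016, -0.003, -0.027, 0.052]
  plan q1=0.159 q2=0.142; then p=-0.050,-0.072 v=-0.124,-0.038 vmax=0.16
  rows [-0.0263, -0.0038] [-0.0528, -0.0023]
  rows [0.0011, -0.0002] [0.0023, -0.0003]
```

```bash
sed -i 's/^def inv/cv2.imwrite(f"pics\/t{t:.2f}.png",np.hstack([cv2.resize(i[...,::-1],None,fx=4,fy=4,interpolation=0) for i in (tops[140:215,290:370],sc[205:280,325:405])]))\ndef inv/' m.py
python3 -m jog '[[0.02,[0,-0.025,-0.0038],[0,0,0]],[0.02,[0,-0.0503,-0.0028],[0,0,0]]]' >/dev/null; python3 m.py -.0503 -.0028 plan -0.093; ls pics
```

```text
t=9.70 q=0.157 qcmd=0.140 p_top=-0.177 p_scene=-0.133 F=[5.2, 2.9, -3.2] grip=0.355/62 redpx=[322, 172, 5, 5, 17]
  est p=-0.200 v=-0.569 T=-0.1499 G=0.261 fitcost=105.6 qeq(tgt)=0.198
  resid [0.023, 0.001, -0.05, 0.019, 0.033, -0.039]
  plan q1=0.430 q2=0.222; then p=-0.289,-0.201 v=0.171,0.323 vmax=0.58
  rows [-0.0184, 0.0041] [-0.0361, 0.0107]
  rows [0.0126, -0.005] [0.0257, -0.0086]
c2.png
ca.png
cb.png
scene0.npy
scene0.png
scene1.png
scene2.png
t9.60.png
top0.npy
top0.png
top1.png
top2.png
wrist0.npy
wrist0.png
wrist1.png
```

View pics/t9.60.png

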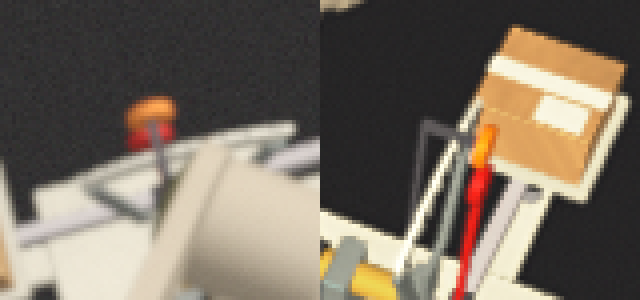

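```bash
cat > vis.py <<'E'
from geo import *
B=(.5986,-.0647,.2217); MK=-.095; S=8
WIN={"top":(290,140,370,215),"scene":(325,205,405,280)}
th=np.linspace(0,2*np.pi,32,endpoint=False)
def disc(n,r,a):
    u=np.array([0,-np.cos(a),-np.sin(a)]); w=np.array([0,-np.sin(a),np.cos(a)])
    return np.array([proj(n,bal(B,rad(.06,r,a)+.016*(np.cos(k)*u+np.sin(k)*w))) for k in th])
def fill(n,polys,lines=()):
    x0,y0,x1,y1=WIN[n]; m=np.zeros(((y1-y0)*S,(x1-x0)*S),np.uint8)
    f=lambda P:np.round((np.array(P)-[x0,y0]+.5)*S).astype(np.int32)
    for P in polys: cv2.fillPoly(m,[f(P)],255)
    for P,w in lines: cv2.polylines(m,[f(P)],False,255,int(w*S))
    return cv2.resize(m,(x1-x0,y1-y0),interpolation=cv2.INTER_AREA).astype(float)/255
grid=np.arange(-.42,.3,.01); TPL={}
for n in WIN:
    occ=fill(n,[disc(n,.205,MK)],[([proj(n,bal(B,rad(.06,r,MK))) for r in (.03,.2)],2.5)] if n=="top" else [])
    w=1-occ; L=[]
    for a in grid:
        ln=[([proj(n,bal(B,rad(.06,r,a))) for r in (.03,.15)],1.9)] if n=="scene" else []
        L.append(cv2.GaussianBlur(fill(n,[disc(n,.155,a)],ln),(0,0),.6))
    TPL[n]=(w,np.array(L))
    if n=="scene": w[int(278-205):]=0
def red(c):
    c=c.astype(float); return np.clip((c[...,0]-2*c[...,1])/90,0,1)
def tilt(n,crop):
    w,T=TPL[n]; o=red(crop); ex=w.copy()
    e=np.array([(w*(o-t)**2).sum() for t in T]); i=int(np.clip(e.argmin(),2,len(e)-3))
    c=np.polyfit(grid[i-2:i+3]-grid[i],e[i-2:i+3],2); return float(grid[i]+np.clip(-c[1]/(2*c[0]),-.01,.01)),float(e.min())
def crop(n,im): x0,y0,x1,y1=WIN[n]; return im[y0:y1,x0:x1]
E
python3 - <<'E'
from vis import *
for k in "012":
    for n in WIN: print(n,k,tilt(n,crop(n,cv2.imread(f"pics/{n}{k}.png")[:,:,::-1])))
i=cv2.imread("pics/t9.60.png")[1::4,1::4,::-1]
print(tilt("top",i[:,:80]),tilt("scene",i[:,80:]))
# mark from orange
def orr(c): c=c.astype(float); return np.clip((c[...,0]-1.9*c[...,2])/60,0,1)*(c[...,1]>.42*c[...,0])
for n in WIN:
    o=orr(crop(n,cv2.imread(f"pics/{n}0.png")[:,:,::-1])); g=np.arange(-.25,.15,.005)
    o[40:]=0
    if n=="scene": o[:, 46:]=0
    e=[((o-cv2.GaussianBlur(fill(n,[disc(n,.205,a)]),(0,0),.6))**2).sum() for a in g]; print("mark",n,g[np.argmin(e)],min(e),o.sum())
E
```

```text
top 0 (-0.2953354350390261, 13.596564960198414)
scene 0 (-0.26999999999999985, 18.296980769761973)
top 1 (-0.29977445312980056, 13.073010127488246)
scene 1 (-0.26999999999999985, 18.51050441394006)
top 2 (-0.3010596350560864, 13.811170921448813)
scene 2 (-0.26999999999999985, 18.401090638376864)
(-0.12927610031105946, 8.975434249166508) (-0.12101973177498931, 27.36886253563427)
mark top -0.09999999999999987 32.30614348519784 71.05833333333335
mark scene -0.1349999999999999 46.630810499232126 81.24000000000001
```

```bash
python3 - <<'E'
import json
s=open("m.py").read()
i=s.index("def inv"); j=s.index("json.dump(L,open(",i)
new='''import vis
pt,et=vis.tilt("top",vis.crop("top",tops)); ps,es=vis.tilt("scene",vis.crop("scene",sc)); L["off"]=[-.001,-.03]
rb=[[round(et),round(es)]]
for tt,pp,o,w in ((t,pt,-.001,1),(t2,ps,-.03,.4)): L["p"].append([tt,pp+o,w])
'''
s=s[:i]+new+s[j:]
s=s.replace("D[:,2]/.005","D[:,2]/.006")
open("m.py","w").write(s)
L=json.load(open("led.json")); 
k=[d for d in L["p"] if d[0]<9.25]+[[9.35,-.085,.3],[9.6,-.13,1],[9.65,-.15,.4]]
L["p"]=k; L["T"]=None; L["G"]=.32; json.dump(L,open("led.json","w")); print(k[-8:],L["q"][-3:])
E
sed -i 's/D\[:,2\]\/.005/D[:,2]\/.006/' replan.py
python3 replan.py plan -0.095
```

```text
[[8.45, -0.2953930673961664, 0.6], [8.7, -0.2788984330263154, 1], [8.75, -0.2660252832037837, 0.6], [9.0, -0.21875576017929818, 1], [9.05, -0.17672594273750053, 0.6], [9.35, -0.085, 0.3], [9.6, -0.13, 1], [9.65, -0.15, 0.4]] [[9.6, 0.14182611343318477], [9.65, 0.16885333059199675], [9.7, 0.15727546834042444]]
  est p=-0.170 v=-0.397 T=-0.1335 G=0.324 fitcost=2.7 qeq(tgt)=0.152
  resid [-0.006, 0.007, -0.016, 0.012, -0.0, -0.0]
  plan q1=0.639 q2=-0.055; then p=-0.227,-0.122 v=0.197,0.217 vmax=0.43
  rows [-0.0312, 0.0086] [-0.0593, 0.0245]
  rows [0.0401, -0.0201] [0.0846, -0.0254]
```

```bash
sed -i 's#np.diff(np.append(qc,u))/.08#np.diff(np.append(qc,u))/.04#' m.py
python3 -m jog '[[0.02,[0,-0.0258,0.0064],[0,0,0]],[0.02,[0,-0.0498,0.0179],[0,0,0]]]' >/dev/null; python3 m.py -.0498 .0179 plan -0.095
```

```text
t=10.00 q=0.566 qcmd=0.549 p_top=-0.225 p_scene=-0.217 F=[5.6, 5.2, -2.5] grip=0.354/62 redpx=10
  est p=-0.219 v=0.181 T=-0.1329 G=0.320 fitcost=2.5 qeq(tgt)=0.148
  resid [-0.018, 0.011, 0.001, 0.002, 0.001, -0.009]
  plan q1=-0.021 q2=0.139; then p=-0.128,-0.113 v=0.188,-0.008 vmax=0.37
  rows [0.034, -0.0145] [0.0706, -0.019]
  rows [-0.0103, 0.0002] [-0.0206, 0.0012]
```

```bash
python3 -m jog '[[0.02,[0,0.034,-0.0145],[0,0,0]],[0.02,[0,0.0706,-0.019],[0,0,0]]]' >/dev/null; python3 m.py .0706 -.019 plan -0.095
```

```text
t=10.30 q=-0.049 qcmd=-0.020 p_top=-0.158 p_scene=-0.147 F=[9.7, 2.8, -8.4] grip=0.355/61 redpx=9
  est p=-0.139 v=0.103 T=-0.1329 G=0.321 fitcost=2.5 qeq(tgt)=0.148
  resid [0.001, 0.001, 0.001, -0.009, 0.0, 0.001]
  plan q1=0.234 q2=0.152; then p=-0.137,-0.116 v=0.029,0.072 vmax=0.10
  rows [-0.0165, 0.0007] [-0.0327, 0.0035]
  rows [0.0052, -0.0011] [0.0104, -0.002]
```

```bash
python3 -m jog '[[0.02,[0,-0.0165,0.0007],[0,0,0]],[0.02,[0,-0.0327,0.0035],[0,0,0]]]' >/dev/null; python3 m.py -.0327 .0035; python3 -m jog '[[0.02,[0,0.0052,-0.0011],[0,0,0]],[0.02,[0,0.0104,-0.002],[0,0,0]]]' >/dev/null; python3 m.py .0104 -.002 plan -0.095
```

```text
t=10.60 q=0.250 qcmd=0.233 p_top=-0.139 p_scene=-0.145 F=[2.8, 2.6, -0.8] grip=0.353/62 redpx=9
t=10.90 q=0.145 qcmd=0.152 p_top=-0.113 p_scene=-0.140 F=[1.0, 1.5, 0.8] grip=0.352/62 redpx=9
  est p=-0.109 v=0.091 T=-0.1330 G=0.321 fitcost=2.5 qeq(tgt)=0.148
  resid [0.0, 0.001, 0.001, 0.007, -0.006, 0.027]
  plan q1=0.099 q2=0.155; then p=-0.090,-0.095 v=0.013,-0.017 vmax=0.09
  rows [0.0034, -0.0005] [0.0068, -0.0009]
  rows [-0.0036, 0.0004] [-0.0073, 0.0009]
```

```bash
sed -i 's/(t2,ps,-.03,.4)/(t2,ps,-.02,.25)/' m.py
python3 -m jog '[[0.02,[0,0.0034,-0.0005],[0,0,0]],[0.02,[0,0.0068,-0.0009],[0,0,0]]]' >/dev/null; python3 m.py .0068 -.0009; python3 -m jog '[[0.02,[0,-0.0036,0.0004],[0,0,0]],[0.02,[0,-0.0073,0.0009],[0,0,0]]]' >/dev/null; python3 m.py -.0073 .0009 plan -0.095; ls pics | grep '^t1' | tail -2
```

```text
t=11.20 q=0.096 qcmd=0.099 p_top=-0.094 p_scene=-0.117 F=[0.9, 0.8, 2.6] grip=0.353/62 redpx=9
t=11.50 q=0.162 qcmd=0.156 p_top=-0.111 p_scene=-0.140 F=[-0.1, 1.8, 2.6] grip=0.351/62 redpx=9
  est p=-0.118 v=-0.070 T=-0.1343 G=0.320 fitcost=2.8 qeq(tgt)=0.154
  resid [-0.005, 0.027, -0.004, 0.009, 0.0, 0.016]
  plan q1=0.240 q2=0.142; then p=-0.128,-0.109 v=0.030,0.060 vmax=0.08
  rows [-0.0054, 0.001] [-0.0108, 0.0022]
  rows [0.0062, -0.0014] [0.0126, -0.0024]
t11.10.png
t11.40.png
```

View pics/t11.40.png

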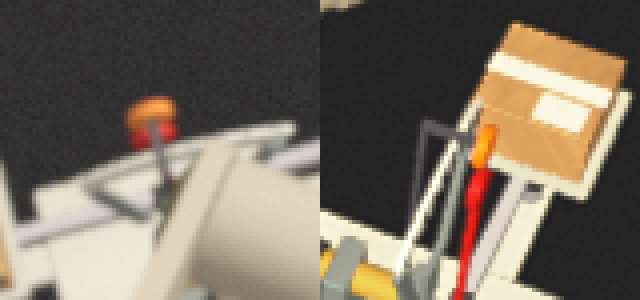

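```bash
python3 -m jog '[[0.02,[0,-0.0054,0.001],[0,0,0]],[0.02,[0,-0.0108,0.0022],[0,0,0]]]' >/dev/null; python3 m.py -.0108 .0022; python3 -m jog '[[0.02,[0,0.0062,-0.0014],[0,0,0]],[0.02,[0,0.0126,-0.0024],[0,0,0]]]' >/dev/null; python3 m.py .0126 -.0024 plan -0.095
```

```text
t=11.80 q=0.248 qcmd=0.240 p_top=-0.135 p_scene=-0.142 F=[-0.5, 0.3, 2.7] grip=0.351/62 redpx=9
t=12.10 q=0.134 qcmd=0.142 p_top=-0.110 p_scene=-0.135 F=[-0.3, 0.6, 2.8] grip=0.350/62 redpx=9
  est p=-0.106 v=0.065 T=-0.1343 G=0.319 fitcost=3.0 qeq(tgt)=0.153
  resid [-0.002, 0.013, 0.004, 0.001, -0.003, 0.016]
  plan q1=0.127 q2=0.158; then p=-0.094,-0.096 v=0.009,-0.007 vmax=0.06
  rows [0.0009, -0.0002] [0.0018, -0.0003]
  rows [-0.0019, 0.0003] [-0.0039, 0.0006]
```

```bash
python3 -m jog '[[0.02,[0,0.0009,-0.0002],[0,0,0]],[0.02,[0,0.0018,-0.0003],[0,0,0]]]' >/dev/null; python3 m.py .0018 -.0003; python3 -m jog '[[0.02,[0,-0.0019,0.0003],[0,0,0]],[0.02,[0,-0.0039,0.0006],[0,0,0]]]' >/dev/null; python3 m.py -.0039 .0006 plan -0.095
```

```text
t=12.40 q=0.128 qcmd=0.128 p_top=-0.095 p_scene=-0.117 F=[-0.8, 0.8, 3.1] grip=0.353/62 redpx=9
t=12.70 q=0.162 qcmd=0.158 p_top=-0.099 p_scene=-0.140 F=[-0.2, 1.3, 3.1] grip=0.353/62 redpx=8
  est p=-0.101 v=-0.013 T=-0.1344 G=0.319 fitcost=1.7 qeq(tgt)=0.154
  resid [-0.003, 0.016, -0.002, 0.01, -0.001, 0.029]
  plan q1=0.171 q2=0.151; then p=-0.103,-0.098 v=0.009,0.013 vmax=0.02
  rows [-0.0008, 0.0001] [-0.0016, 0.0003]
  rows [0.0012, -0.0002] [0.0025, -0.0004]
```

Well settled; continuing the hold.

```bash
python3 -m jog '[[0.02,[0,-0.0008,0.0001],[0,0,0]],[0.02,[0,-0.0016,0.0003],[0,0,0]]]' >/dev/null; python3 m.py -.0016 .0003; python3 -m jog '[[0.02,[0,0.0012,-0.0002],[0,0,0]],[0.02,[0,0.0025,-0.0004],[0,0,0]]]' >/dev/null; python3 m.py .0025 -.0004 plan -0.095
```

```text
t=13.00 q=0.172 qcmd=0.170 p_top=-0.104 p_scene=-0.120 F=[-0.9, 0.2, 3.0] grip=0.353/62 redpx=8
t=13.30 q=0.150 qcmd=0.151 p_top=-0.097 p_scene=-0.120 F=[-1.3, 0.2, 3.6] grip=0.355/62 redpx=9
  est p=-0.097 v=0.018 T=-0.1342 G=0.320 fitcost=1.4 qeq(tgt)=0.153
  resid [-0.001, 0.029, 0.0, 0.007, -0.001, 0.012]
  plan q1=0.143 q2=0.155; then p=-0.093,-0.095 v=0.001,-0.004 vmax=0.02
  rows [0.0005, -0.0001] [0.001, -0.0002]
  rows [-0.0008, 0.0001] [-0.0015, 0.0002]
```

```bash
python3 -m jog '[[0.02,[0,0.0005,-0.0001],[0,0,0]],[0.02,[0,0.001,-0.0002],[0,0,0]]]' >/dev/null; python3 m.py .001 -.0002; python3 -m jog '[[0.02,[0,-0.0008,0.0001],[0,0,0]],[0.02,[0,-0.0015,0.0002],[0,0,0]]]' >/dev/null; python3 m.py -.0015 .0002 plan -0.095
```

```text
t=13.60 q=0.144 qcmd=0.143 p_top=-0.095 p_scene=-0.119 F=[-1.2, 0.9, 3.7] grip=0.351/62 redpx=9
t=13.90 q=0.157 qcmd=0.155 p_top=-0.102 p_scene=-0.120 F=[-1.2, -0.0, 3.6] grip=0.355/62 redpx=8
  est p=-0.105 v=-0.027 T=-0.1347 G=0.320 fitcost=1.2 qeq(tgt)=0.156
  resid [-0.002, 0.012, -0.001, 0.012, -0.0, 0.007]
  plan q1=0.191 q2=0.151; then p=-0.109,-0.101 v=0.012,0.025 vmax=0.03
  rows [-0.0023, 0.0004] [-0.0047, 0.0008]
  rows [0.0026, -0.0004] [0.0052, -0.0008]
```

```bash
python3 -m jog '[[0.02,[0,-0.0023,0.0004],[0,0,0]],[0.02,[0,-0.0047,0.0008],[0,0,0]]]' >/dev/null; python3 m.py -.0047 .0008; python3 -m jog '[[0.02,[0,0.0026,-0.0004],[0,0,0]],[0.02,[0,0.0052,-0.0008],[0,0,0]]]' >/dev/null; python3 m.py .0052 -.0008 plan -0.095
```

```text
t=14.20 q=0.195 qcmd=0.191 p_top=-0.108 p_scene=-0.131 F=[-0.6, -0.2, 2.6] grip=0.350/62 redpx=9
t=14.50 q=0.149 qcmd=0.151 p_top=-0.095 p_scene=-0.115 F=[-1.5, 1.0, 3.7] grip=0.357/62 redpx=8
  est p=-0.091 v=0.048 T=-0.1344 G=0.320 fitcost=0.6 qeq(tgt)=0.154
  resid [-0.001, 0.006, 0.0, 0.014, -0.001, 0.011]
  plan q1=0.114 q2=0.160; then p=-0.083,-0.091 v=-0.006,-0.023 vmax=0.05
  rows [0.0024, -0.0004] [0.0048, -0.0007]
  rows [-0.003, 0.0004] [-0.0059, 0.0008]
```

```bash
python3 -m jog '[[0.02,[0,0.0024,-0.0004],[0,0,0]],[0.02,[0,0.0048,-0.0007],[0,0,0]]]' >/dev/null; python3 m.py .0048 -.0007; python3 -m jog '[[0.02,[0,-0.003,0.0004],[0,0,0]],[0.02,[0,-0.0059,0.0008],[0,0,0]]]' >/dev/null; python3 m.py -.0059 .0008 plan -0.095
```

```text
t=14.80 q=0.112 qcmd=0.114 p_top=-0.086 p_scene=-0.106 F=[-1.3, -0.1, 3.8] grip=0.352/62 redpx=9
t=15.10 q=0.164 qcmd=0.159 p_top=-0.091 p_scene=-0.116 F=[0.0, 0.4, 3.4] grip=0.354/62 redpx=9
  est p=-0.096 v=-0.027 T=-0.1343 G=0.320 fitcost=0.6 qeq(tgt)=0.154
  resid [-0.002, 0.01, 0.0, 0.011, -0.001, 0.012]
  plan q1=0.171 q2=0.151; then p=-0.100,-0.097 v=0.003,0.010 vmax=0.03
  rows [-0.0008, 0.0001] [-0.0015, 0.0003]
  rows [0.0013, -0.0002] [0.0026, -0.0005]
```

```bash
python3 -m jog '[[0.02,[0,-0.0008,0.0001],[0,0,0]],[0.02,[0,-0.0015,0.0003],[0,0,0]]]' >/dev/null; python3 m.py -.0015 .0003; python3 -m jog '[[0.02,[0,0.0013,-0.0002],[0,0,0]],[0.02,[0,0.0026,-0.0005],[0,0,0]]]' >/dev/null; python3 m.py .0026 -.0005 plan -0.095
```

```text
t=15.40 q=0.173 qcmd=0.171 p_top=-0.101 p_scene=-0.140 F=[-1.7, -0.8, 3.9] grip=0.356/62 redpx=8
t=15.70 q=0.150 qcmd=0.151 p_top=-0.097 p_scene=-0.140 F=[-0.8, 0.6, 3.3] grip=0.358/62 redpx=8
  est p=-0.099 v=0.005 T=-0.1344 G=0.320 fitcost=2.0 qeq(tgt)=0.154
  resid [-0.002, 0.011, -0.001, 0.028, -0.003, 0.031]
  plan q1=0.158 q2=0.154; then p=-0.098,-0.097 v=0.004,0.005 vmax=0.01
  rows [-0.0005, 0.0001] [-0.0009, 0.0002]
  rows [0.0003, -0.0001] [0.0005, -0.0001]
```

```bash
python3 -m jog '[[0.02,[0,-0.0005,0.0001],[0,0,0]],[0.02,[0,-0.0009,0.0002],[0,0,0]]]' >/dev/null; python3 m.py -.0009 .0002; python3 -m jog '[[0.02,[0,0.0003,-0.0001],[0,0,0]],[0.02,[0,0.0005,-0.0001],[0,0,0]]]' >/dev/null; python3 m.py .0005 -.0001 plan -0.095
```

```text
t=16.00 q=0.160 qcmd=0.158 p_top=-0.097 p_scene=-0.140 F=[-1.4, 0.9, 3.0] grip=0.349/62 redpx=9
t=16.30 q=0.155 qcmd=0.154 p_top=-0.097 p_scene=-0.140 F=[-1.7, 1.3, 3.8] grip=0.353/62 redpx=8
  est p=-0.099 v=0.001 T=-0.1345 G=0.320 fitcost=3.5 qeq(tgt)=0.155
  resid [-0.003, 0.03, -0.003, 0.03, -0.002, 0.031]
  plan q1=0.160 q2=0.154; then p=-0.098,-0.097 v=0.004,0.005 vmax=0.01
  rows [-0.0004, 0.0001] [-0.0007, 0.0001]
  rows [0.0003, -0.0] [0.0007, -0.0001]
```

```bash
python3 -m jog '[[0.02,[0,0,0],[0,0,0]],[0.02,[0,0,0],[0,0,0]]]' >/dev/null; python3 m.py 0 0 plan -0.095
```

```text
t=16.60 q=0.155 qcmd=0.154 p_top=-0.096 p_scene=-0.140 F=[-1.3, 0.6, 3.5] grip=0.355/62 redpx=8
  est p=-0.099 v=-0.006 T=-0.1347 G=0.320 fitcost=4.3 qeq(tgt)=0.156
  resid [-0.002, 0.031, -0.002, 0.032, -0.003, 0.031]
  plan q1=0.168 q2=0.154; then p=-0.100,-0.097 v=0.005,0.009 vmax=0.01
  rows [-0.0009, 0.0002] [-0.0018, 0.0003]
  rows [0.0009, -0.0001] [0.0018, -0.0003]
```

```bash
python3 replan.py plan -0.285 slow | tail -4; python3 -m jog '[[0.02,[0,0.0025,-0.0004],[0,0,0]],[0.02,[0,0.005,-0.0007],[0,0,0]]]' >/dev/null; python3 m.py .005 -.0007 plan -0.285 slow
```

```text
resid [-0.002, 0.031, -0.001, 0.032, -0.003, 0.031]
  plan q1=0.047 q2=0.266; then p=-0.120,-0.182 v=-0.175,-0.155 vmax=0.23
  rows [0.0069, -0.0009] [0.0139, -0.0014]
  rows [-0.0142, 0.0015] [-0.0281, 0.0044]
t=16.90 q=0.113 qcmd=0.115 p_top=-0.102 p_scene=-0.120 F=[-1.1, 0.3, 4.2] grip=0.352/62 redpx=8
  est p=-0.108 v=-0.073 T=-0.1346 G=0.320 fitcost=3.6 qeq(tgt)=0.241
  resid [-0.002, 0.031, -0.003, 0.031, -0.0, 0.005]
  plan q1=0.146 q2=0.215; then p=-0.142,-0.185 v=-0.143,-0.125 vmax=0.15
  rows [-0.002, 0.0003] [-0.004, 0.0006]
  rows [-0.0044, 0.0007] [-0.0087, 0.0016]
```

```bash
python3 -m jog '[[0.02,[0,-0.002,0.0003],[0,0,0]],[0.02,[0,-0.004,0.0006],[0,0,0]]]' >/dev/null; python3 m.py -.004 .0006; python3 -m jog '[[0.02,[0,-0.0044,0.0007],[0,0,0]],[0.02,[0,-0.0087,0.0016],[0,0,0]]]' >/dev/null; python3 m.py -.0087 .0016 plan -0.285 slow
```

```text
t=17.20 q=0.150 qcmd=0.146 p_top=-0.131 p_scene=-0.145 F=[-1.8, 1.3, 3.4] grip=0.356/62 redpx=9
t=17.50 q=0.220 qcmd=0.214 p_top=-0.174 p_scene=-0.177 F=[-1.6, 0.3, 2.5] grip=0.354/62 redpx=9
  est p=-0.186 v=-0.110 T=-0.1348 G=0.320 fitcost=2.0 qeq(tgt)=0.242
  resid [-0.001, 0.005, 0.0, -0.002, 0.001, -0.013]
  plan q1=0.217 q2=0.220; then p=-0.212,-0.231 v=-0.073,-0.055 vmax=0.11
  rows [-0.0001, -0.0] [-0.0003, 0.0]
  rows [-0.0002, 0.0001] [-0.0004, 0.0001]
```

```bash
python3 -m jog '[[0.02,[0,-0.0002,0],[0,0,0]],[0.02,[0,-0.0003,0],[0,0,0]]]' >/dev/null; python3 m.py -.0003 0; python3 -m jog '[[0.02,[0,0,0],[0,0,0]],[0.02,[0,0,0],[0,0,0]]]' >/dev/null; python3 m.py 0 0 plan -0.3 slow
```

```text
t=17.80 q=0.217 qcmd=0.217 p_top=-0.191 p_scene=-0.183 F=[-0.3, 0.8, 3.2] grip=0.353/62 redpx=10
t=18.10 q=0.217 qcmd=0.217 p_top=-0.187 p_scene=-0.180 F=[-0.9, 0.4, 3.1] grip=0.354/62 redpx=10
  est p=-0.180 v=0.071 T=-0.1331 G=0.316 fitcost=0.8 qeq(tgt)=0.236
  resid [0.003, -0.009, 0.0, -0.018, 0.001, -0.013]
  plan q1=0.048 q2=0.232; then p=-0.174,-0.222 v=-0.094,-0.151 vmax=0.18
  rows [0.0108, -0.0019] [0.0217, -0.0029]
  rows [-0.0119, 0.0011] [-0.0236, 0.0033]
```

```bash
python3 -m jog '[[0.02,[0,0.0108,-0.0019],[0,0,0]],[0.02,[0,0.0217,-0.0029],[0,0,0]]]' >/dev/null; python3 m.py .0217 -.0029;  python3 -m jog '[[0.02,[0,-0.0105,0.001],[0,0,0]],[0.02,[0,-0.021,0.0027],[0,0,0]]]' >/dev/null; python3 m.py -.021 .0027 plan -0.3 slow
```

```text
t=18.40 q=0.036 qcmd=0.048 p_top=-0.174 p_scene=-0.177 F=[-0.1, 1.4, 1.4] grip=0.351/62 redpx=9
t=18.70 q=0.225 qcmd=0.211 p_top=-0.222 p_scene=-0.220 F=[0.2, 2.1, 1.4] grip=0.355/62 redpx=11
  est p=-0.242 v=-0.205 T=-0.1327 G=0.319 fitcost=1.1 qeq(tgt)=0.239
  resid [0.001, -0.014, 0.002, -0.007, 0.001, -0.022]
  plan q1=0.336 q2=0.211; then p=-0.285,-0.278 v=-0.038,0.027 vmax=0.21
  rows [-0.0079, 0.002] [-0.0157, 0.0045]
  rows [0.0078, -0.0025] [0.0157, -0.0044]
```

```bash
python3 -m jog '[[0.02,[0,-0.0056,0.0014],[0,0,0]],[0.02,[0,-0.0112,0.0029],[0,0,0]]]' >/dev/null; python3 m.py -.0112 .0029;  python3 -m jog '[[0.02,[0,0.0062,-0.0016],[0,0,0]],[0.02,[0,0.0125,-0.0032],[0,0,0]]]' >/dev/null; python3 m.py .0125 -.0032 plan -0.3 slow
```

```text
t=19.00 q=0.307 qcmd=0.300 p_top=-0.258 p_scene=-0.261 F=[0.9, 1.7, 1.8] grip=0.349/62 redpx=13
t=19.30 q=0.193 qcmd=0.201 p_top=-0.268 p_scene=-0.264 F=[0.1, 1.4, 1.7] grip=0.355/62 redpx=13
  est p=-0.262 v=0.010 T=-0.1312 G=0.322 fitcost=1.9 qeq(tgt)=0.236
  resid [0.005, -0.017, -0.006, -0.016, 0.003, -0.009]
  plan q1=0.201 q2=0.233; then p=-0.266,-0.278 v=-0.032,-0.034 vmax=0.04
  rows [0.0, 0.0001] [0.0, 0.0001]
  rows [-0.002, 0.0004] [-0.004, 0.0009]
```

```bash
python3 -m jog '[[0.02,[0,0.0032,-0.0006],[0,0,0]],[0.02,[0,0.0064,-0.0011],[0,0,0]]]' >/dev/null; python3 m.py .0064 -.0011;  python3 -m jog '[[0.02,[0,0,0],[0,0,0]],[0.02,[0,0,0],[0,0,0]]]' >/dev/null; python3 m.py 0 0; python3 -m jog '[[0.02,[0,0,0],[0,0,0]],[0.02,[0,0,0],[0,0,0]]]' >/dev/null; python3 m.py 0 0
```

```text
t=19.60 q=0.149 qcmd=0.151 p_top=-0.274 p_scene=-0.275 F=[-0.7, 0.1, 3.1] grip=0.350/62 redpx=12
t=19.90 q=0.153 qcmd=0.151 p_top=-0.293 p_scene=-0.281 F=[-0.9, 1.6, 2.9] grip=0.356/62 redpx=14
t=20.20 q=0.152 qcmd=0.151 p_top=-0.274 p_scene=-0.272 F=[-0.0, 1.3, 3.0] grip=0.357/62 redpx=13
```

```bash
python3 -m jog '[[0.02,[0,0.0033,-0.0005],[0,0,0]],[0.02,[0,0.0066,-0.0009],[0,0,0]]]' >/dev/null; python3 m.py .0066 -.0009;  python3 -m jog '[[0.02,[0,0.0033,-0.0002],[0,0,0]],[0.02,[0,0.0065,-0.0004],[0,0,0]]]' >/dev/null; python3 m.py .0065 -.0004; python3 -m jog '[[0.02,[0,0,0],[0,0,0]],[0.02,[0,0,0],[0,0,0]]]' >/dev/null; python3 m.py 0 0
```

```text
t=20.50 q=0.097 qcmd=0.100 p_top=-0.300 p_scene=-0.294 F=[-0.8, 1.8, 2.0] grip=0.349/62 redpx=13
t=20.80 q=0.047 qcmd=0.050 p_top=-0.286 p_scene=-0.287 F=[-1.6, 1.4, 3.3] grip=0.351/62 redpx=13
t=21.10 q=0.051 qcmd=0.050 p_top=-0.288 p_scene=-0.278 F=[-1.5, 1.0, 4.6] grip=0.350/62 redpx=13
```

```bash
python3 -m jog '[[0.02,[0,0.0117,-0.0001],[0,0,0]],[0.02,[0,0.0233,0.0009],[0,0,0]],[0.02,[0,0.0349,0.003],[0,0,0]],[0.02,[0,0.0462,0.006],[0,0,0]],[0.02,[0,0.0571,0.0101],[0,0,0]]]' >/dev/null; python3 m.py .0571 .0101; python3 -m jog '[[0.02,[0,0.0094,0.0044],[0,0,0]],[0.02,[0,0.0184,0.0096],[0,0,0]],[0.02,[0,0.027,0.0155],[0,0,0]],[0.02,[0,0.0351,0.022],[0,0,0]],[0.02,[0,0.0426,0.0292],[0,0,0]]]' >/dev/null; python3 m.py .0426 .0292; python3 -m jog '[[0.02,[0,0,0],[0,0,0]],[0.02,[0,0,0],[0,0,0]],[0.02,[0,0,0],[0,0,0]]]'; python3 m.py 0 0
```

```text
t=21.70 q=-0.413 qcmd=-0.400 p_top=-0.294 p_scene=-0.295 F=[-1.7, 1.4, 2.2] grip=0.352/62 redpx=13
t=22.30 q=-0.811 qcmd=-0.800 p_top=-0.299 p_scene=-0.293 F=[-2.3, 1.8, 1.8] grip=0.355/62 redpx=14
clock: 22.6
position: [0.486, 0.0042, 0.207]
orientation: [[-0.976, -0.218, -0.0], [-0.218, 0.976, 0.0], [0.0, 0.0, -1.0]]
contact_force: [-5.3, 1.6, 3.9]
grip_width: 0.362
grip_force: 62.2
t=22.70 q=-0.797 qcmd=-0.800 p_top=-0.302 p_scene=-0.294 F=[-5.3, 1.6, 3.9] grip=0.362/62 redpx=14
```

Beam down, lever at its initial lean. Release and retreat straight up.

```bash
python3 -m jog '[[0.085,[0,0,0],[0,0,0]],[0.085,[0,0,0],[0,0,0]],[0.085,[0,0,0],[0,0,0]],[0.085,[0,0,0],[0,0,0]],[0.085,[0,0,0],[0,0,0]]]'; python3 -m jog '[[0.085,[0,0,-0.03],[0,0,0]],[0.085,[0,0,-0.06],[0,0,0]],[0.085,[0,0,-0.09],[0,0,0]],[0.085,[0.03,0,-0.11],[0,0,0]],[0.085,[0.05,0,-0.11],[0,0,0]]]' >/dev/null;  python3 -m jog '[[0.085,[0,0,0],[0,0,0]],[0.085,[0,0,0],[0,0,0]],[0.085,[0,0,0],[0,0,0]],[0.085,[0,0,0],[0,0,0]]]'; python3 - <<'E'
from vis import *
from station import *
a,_=grab_frame("top"); b,_=grab_frame("scene")
print(tilt("top",crop("top",a)),tilt("scene",crop("scene",b)),blobs(b,"blue",(290,190,360,260)))
cv2.imwrite("pics/end.png",b[...,::-1])
E
```

```text
clock: 23.2
position: [0.4861, 0.0044, 0.2068]
orientation: [[-0.976, -0.218, 0.0], [-0.218, 0.976, -0.0], [-0.0, -0.0, -1.0]]
contact_force: [0.1, 0.2, -0.0]
grip_width: 0.997
grip_force: 0.0
clock: 24.1
position: [0.4377, -0.0064, 0.3164]
orientation: [[-0.976, -0.219, -0.001], [-0.219, 0.976, 0.0], [0.001, 0.0, -1.0]]
contact_force: [0.1, -0.0, 0.1]
grip_width: 0.993
grip_force: 0.0
(-0.2993159268651202, 13.810222717535375) (-0.2639469010113526, 19.06463096515806) [([318, 222, 19, 14, 168], array([326.1547619 , 228.10714286]))]
```

View pics/end.png

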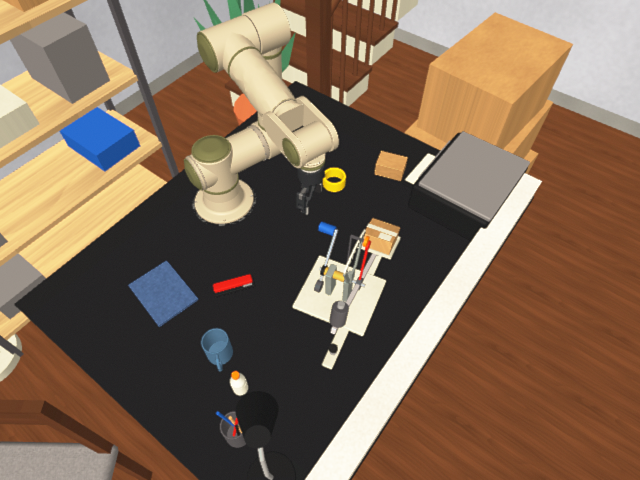

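The final picture shows the blue handle at (326,228), exactly where it started. The beam is on its rest, the gripper is clear and the other things have not moved.

```bash
python3 -c "from station import robot; print(robot.job_done())"
```

```text
the job is handed in; nothing more can be done
None
```

I handed the job in at about 24 s: by camera the pointer stayed within about 7 mm of the mark for almost 6 s, then the beam came gently down onto its rest, the lever went back to its starting lean and I let go; no verdict was shown.

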